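Clear the bonding jig and hold a tee bracket in its corner

TASK

Take the small tin that was left on the bonding jig and stand it upright on the rubber mat, in line with the two paint cans and midway between them, and let go of it. Then take the tee bracket by its upright web, set its foot flat on the jig plate with the long side along the long stop, and press it into the corner so that it bears firmly and flush against both stops at once. Finish while still holding it pressed against both stops, and leave the cans and the other bracket where they are.

Things in the scene. Friction and masses are not known exactly. Their poses are not given: they have to be found in the camera images.
- jig: Bonding jig, fixed: a dark steel plate 220 (x) x 180 (y) x 12 mm thick on the bench, with two low steel stop bars on it that form an inside corner towards its +x, +y. Origin: centre of the underside; x along the plate's long side, z up. The inner (working) face of the long stop is the plane y = +65 mm, that of the short stop the plane x = +80 mm; plate top at z = 12 mm. The jig's position and yaw vary
- long_stop: The long stop bar, part of the jig: 150 mm along jig x (from x = -85 to +65 mm in the jig's frame), 18 mm thick, 14 mm high above the plate. Origin: centre of its underside, on the plate; axes as the jig's. Working face 9 mm from its origin to its -y side
- short_stop: The short stop bar, part of the jig: 90 mm along jig y (from y = -35 to +55 mm in the jig's frame), 18 mm thick, 14 mm high above the plate. Origin: centre of its underside, on the plate; axes as the jig's. Working face 9 mm from its origin to its -x side
- seat (a point): Point on top of the jig plate, at (35, 35, 12) mm in the jig's frame, axes as the jig's: the centre of the tee bracket's underside comes here when it bears on both stops
- tee: Tee bracket, bare aluminium, about 0.3 kg, loose: flat foot 90 (x) x 60 (y) x 14 mm high with one upright web along the middle of the foot: 70 mm long (x), 10 mm thick (y), its top 70 mm above the underside. Same shape when turned half round; either way round is right. Origin: centre of the underside of the foot, z up. Starts on the cardboard sheet
- angle: Angle bracket (bystander), aluminium, loose: flat foot 80 (x) x 50 (y) x 8 mm with its upright flange, 48 mm high overall, along one edge (+y), not in the middle. Origin: centre of the underside. Starts on the cardboard sheet, about 140 mm from the tee bracket
- tin: Small steel tin with paper band, closed, 50 mm diameter, 85 mm high, about 0.2 kg, loose, upright. Origin: centre of its underside. Starts standing on the jig plate in the corner, where the tee bracket has to go
- mat: Black rubber mat, fixed flat on the bench, 300 (x) x 110 (y) x 3 mm thick. Origin: centre of the underside, x along its long side. A paint can stands near each end; the mat's centre lies midway between them. Mat and cardboard sheet: one is to the left of the jig, the other to the right, either way
- can_a: Paint can (bystander), loose, steel, 84 mm diameter, 75 mm high, 0.7 kg, on the mat 95 mm from its centre towards the mat's -x. Origin: centre of its underside
- can_b: Paint can (bystander), the same as the other, on the mat 95 mm from its centre towards the mat's +x. Origin: centre of its underside; 106 mm clear between the two cans
- board: Cardboard sheet, fixed flat on the bench, 300 (x) x 110 (y) x 3 mm thick, with the two brackets on it. Origin: centre of the underside, x along its long side
Not all that is in view belongs to the job. Leave any green or pink look-alike of the tee alone.

How it is judged (in metres and radians):
On the way:
1. the tin stands upright on the mat midway between the two cans, let go (horizontal distance between tin and mat below 0.02 m and angle between tin's own z axis and vertical below 0.1 rad and height (world z) of tin below 0.008 m and contact force between tin and the arm below 0.1 N and linear speed of tin below 0.02 m/s), for 0.2 s.
At the end, for the whole second after the job is handed in: Tin upright, let go, on the mat within 20 mm of midway between the cans; tee bracket flat on the jig plate (0.04 rad), within 3 mm of its seat, parallel to the long stop (0.04 rad), pressing on each stop with over 2 N, still, held by the fingers (all of step 1 and angle between tee's own z axis and vertical below 0.04 rad and angle between the x axis of tee and the x axis of jig, either way round below 0.04 rad and x of tee in the frame of seat between -0.003 and 0.003 m and y of tee in the frame of seat between -0.003 and 0.003 m and z of tee in the frame of seat between -0.0025 and 0.003 m and contact force between tee and long_stop above 2 N and contact force between tee and short_stop above 2 N and contact force between tee and the fingers above 2 N and linear speed of tee below 0.01 m/s); the arm keeps its last pose, push and grip.
It fails at once if a paint can is moved more than 15 mm (distance of can_a from where it was at the start of the episode above 0.015 m).
It fails at once if a paint can is moved more than 15 mm (distance of can_b from where it was at the start of the episode above 0.015 m).
It fails at once if the angle bracket is moved more than 15 mm (distance of angle from where it was at the start of the episode above 0.015 m).
It also fails if it takes over 72 s, if anything falls off the work surface, if the arm or the gripper's body presses on something with over 40 N, if the wrist force passes 120 N, or if a joint passes its speed limit or range.

ROBOT

A 6-joint arm with a two-finger parallel gripper is mounted at the origin on the work surface. World frame = base frame: x ahead of the robot, y to its left, z up, the work surface at z = 0. Lengths are in mm, angles in rad, forces in N, time in s.
With the tool pointing down it reaches from about 350 to 875 mm from the base axis. Payload 4.2 kg.
Tool frame: the origin (TCP) lies where the fingers leave the gripper's body, on its centre line; the fingertips stand 73 mm ahead of it and the grasp point (between the pads) lies 54 mm ahead of it; z points along the fingers, y is the direction in which the jaws open and shut (so a half turn about z gives the same grasp; the last joint's range is limited). The gripper opens to 85 mm and grips with 20 to 120 N. Pads are 22 mm wide; open, the fingers measure 114 mm over their backs; the gripper's body (76 mm by 85 mm) begins 54 mm behind the grasp point. The pads swing forward as they close: fully open they stand 13 mm farther back than shut.
Start: joints at [1.553, 0.385, 0.008, 0, -1.194, -0.259], TCP at [170.767, 601.197, 303.912] pointing down, gripper open.
Joint ranges: [-3.14, 3.14], [-1.21, 2.06], [-1.07, 1.41], [-3.16, 2.05], [-2.99, -0.16], [-3.1, 3.1]. Speed limits (rad/s): [2.79, 2.79, 3.14, 3.14, 3.14, 3.14].

INTERFACE

Orientations are given as a unit quaternion [x, y, z, w].
In Python, from bench import arm gives the robot as it stands.
- The arm moves only by the tool apply_moves, never from a script. Its argument "increments" is a list that holds one entry, the list of rows, each a list of 7 numbers: the shift along the tool's x, y, z scaled (see below), then the turn, a rotation vector about the tool's x, y, z scaled (see below), then the gripper's target within -1 to 1 (fully open at 1, half-way at 0, shut at -1). A call has 1 to 10 rows; each row is the pose to reach, as a shift and turn from the pose commanded when the call began, along the tool's axes at that moment; what a row does not reach only later rows make up. The controller multiplies each number of a shift by 100 mm and each number of a turn by 0.5 rad. A row lasts 1/10 s, in which the tool goes at most 50 mm and 8.59 degrees, less where a joint would pass 70% of its speed; a pose out of reach is approached as far as the arm can. A call with a number of a shift or a turn outside -1 to 1 is refused whole. A call with a gripper value outside its range is refused whole. The fingers move at their own pace and stop on an object; the grip force is fixed at half the most. Time passes only in rows, so rows that repeat a pose let the fingers close. It gives the time, the measured TCP pose, the force and the opening at its end, in the units of the state.
- arm.read_state(): the state, without advancing time (a new reading comes with each control period).
- arm.get_image(name): name is "scene" or "side" or "wrist"; returns a dict with "img" (480x640x3 uint8, red, green, blue), "fx", "fy", "cx", "cy" (pixels), "pose" (4x4, takes a point from camera to world coordinates). Camera axes: x right, y up, looking along -z (the intrinsics and any distortion apply to the point x, -y, -z); pixel columns grow to the right and rows downward; lengths in mm; the calibration is good to about 2 mm. A picture is of the moment at which its call begins. There is no depth.
- arm.job_done(): hands the job in, once; it reports no verdict.
Trained networks look in a picture, given as the dict that the camera call returned (one of the last four; its "shot" number tells which), for a name from the list of things; names that differ only in an ending like _2 or _b are one class to them, and where a whole thing is asked for, a point or a joint stands for the part that bears it (a point fixed in the world has none). Each returns a list of dicts, best first, with "conf" (0 to 1); they miss things now and then, are a little off and sometimes report something else, mostly with a low value. They report only what shows in the picture. A call takes as long as a camera call. They do not tell look-alikes from the thing itself.
- arm.outline_of(label, picture): "pixels" (480x640 bool, what is visible of it) and "box" ([centre column, centre row, width, height] in pixels, round what is visible of it).
- arm.mark_of(label, picture): "at" ([column, row] in pixels: a listed point, or the origin of a listed thing).
The state is a dict: "clock": time; "joints": joint angles; "joint_vel": joint speeds; "joint_efforts": joint torques, N m; "position": TCP position; "ee_rot": TCP orientation; "contact_force": force on the tool from outside, world axes, zero at the start; "wrist_torque": the same for the moment, N m; "gripper_width": finger opening in mm.
Only numpy, scipy, OpenCV 4.12 (cv2) and the standard library are available. Lean on these libraries where they do the work, as an engineer would, in place of code of your own. Each camera call takes 0.05 s, during which the arm holds its last target.

## Working session

There is one attempt and no reset: what is moved stays moved. The work goes in short steps, Python scripts to look and compute and a tool call to move; the robot and the scene stay as the last step left them, time stands still between calls to the robot, and variables do not carry over. Pictures are saved under pics/ and viewed, and the job is handed in when it is done.

Besides the shell and the picture viewer there is one more tool, called after "Call:" as name([rows], argument=value, ...), one row to a line, values as JSON. apply_moves: Moves the arm, as the interface text tells. Shifts and turns lie within -1 to 1; 1 stands for 100 mm of shift or 0.5 rad of turn. Its arguments: {"type":"object","properties":{"increments":{"type":"array"}},"required":["increments"]}

```bash
ls; mkdir -p pics
python3 - <<'E'
from bench import arm
import cv2,numpy as np
s=arm.read_state();print(s)
for n in ["scene","side","wrist"]:
    p=arm.get_image(n);cv2.imwrite(f"pics/{n}0.png",p["img"][:,:,::-1]);print(n,p["fx"],p["fy"],p["cx"],p["cy"],np.round(p["pose"],3).tolist(),[k for k in p])
    for l in ["jig","tee","angle","tin","mat","can_a","board","seat","long_stop","short_stop"]:
        try:
            m=arm.mark_of(l,p);print(l,[(np.round(d["at"]).tolist(),round(d["conf"],2)) for d in m])
        except Exception as e: print(l,e)
E
```

```text
pics
{'clock': 0.0, 'joints': array([ 1.55260928e+00,  3.85571519e-01,  6.62692099e-03, -5.40945238e-04,
       -1.19398072e+00, -2.58585667e-01]), 'joint_vel': array([-0.00081457, -0.00138566, -0.00141346,  0.00028734,  0.00102713,
        0.00049832]), 'joint_efforts': array([-1.28809156e-04, -3.92283189e+01,  1.88396895e+01,  4.18606952e+00,
       -4.62618365e-03,  1.06455559e-05]), 'position': array([170.64138346, 600.81305542, 302.80657279]), 'ee_rot': array([ 9.90425517e-01, -1.38043830e-01, -1.21932932e-04,  1.08695870e-03]), 'contact_force': array([ 0.20600291, -0.33969352, -0.24066519]), 'wrist_torque': array([ 0.00476453, -0.05469622, -0.00749129]), 'gripper_width': 85.41980589870363}
scene 573.7602042820092 573.7602042820092 330.866150702944 244.13265492583724 [[-0.611, -0.658, 0.44, 1226.273], [0.792, -0.517, 0.326, 557.008], [0.013, 0.547, 0.837, 1281.084], [0.0, 0.0, 0.0, 1.0]] ['img', 'fx', 'fy', 'cx', 'cy', 'pose', 'shot']
jig [([322.0, 248.0], 0.82)]
tee [([470.0, 362.0], 0.82), ([373.0, 356.0], 0.56), ([335.0, 258.0], 0.26)]
angle [([449.0, 264.0], 0.87)]
tin [([32
[... 553 characters left out ...]
.0], 0.88), ([321.0, 182.0], 0.56)]
angle [([227.0, 231.0], 0.58)]
tin [([340.0, 253.0], 0.97)]
mat [([427.0, 368.0], 0.96), ([400.0, 397.0], 0.5)]
can_a [([398.0, 396.0], 0.82), ([450.0, 341.0], 0.78), ([247.0, 222.0], 0.28)]
board [([248.0, 222.0], 0.57)]
seat [([333.0, 246.0], 0.58)]
long_stop [([312.0, 256.0], 0.7)]
short_stop [([345.0, 236.0], 0.59)]
wrist 360.95009326533045 360.95009326533045 318.86683184549247 238.06311963862063 [[-0.272, 0.911, 0.31, 250.811], [-0.962, -0.258, -0.087, 578.203], [0.001, -0.322, 0.947, 375.293], [0.0, 0.0, 0.0, 1.0]] ['img', 'fx', 'fy', 'cx', 'cy', 'pose', 'shot']
jig []
tee []
angle []
tin []
mat []
can_a []
board []
seat []
long_stop []
short_stop []
```

View pics/scene0.png

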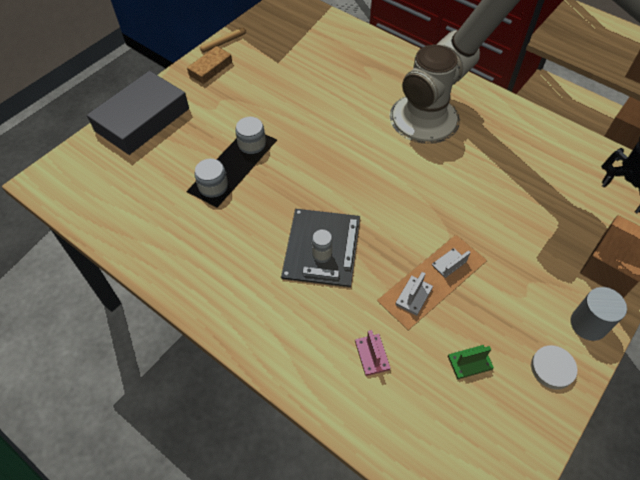

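View pics/side0.png

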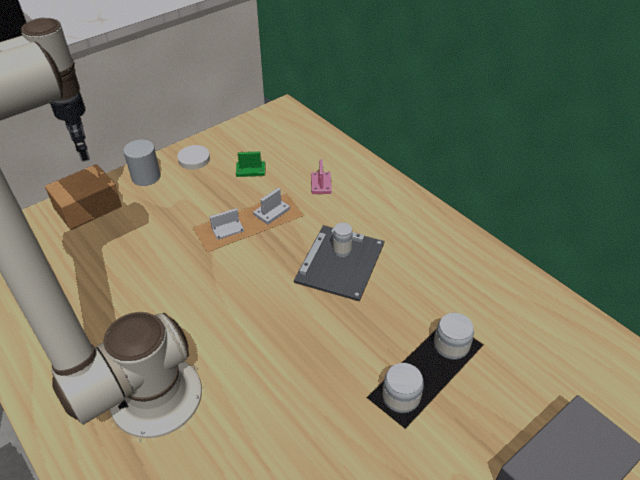

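View pics/wrist0.png

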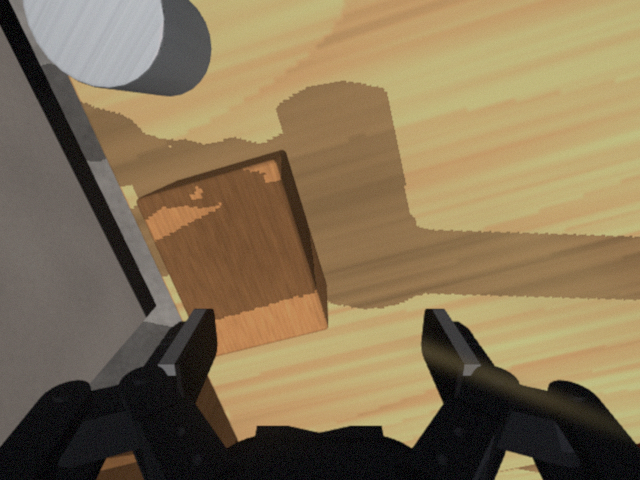

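The scene picture shows the jig around (322,248) with the tin on it at (322,245), and the mat with its cans at (250,135) and (211,178). There are four tee-like candidates:
- silver on cardboard at (415,294)
- silver on cardboard at (452,262)
- pink at (373,355)
- green at (470,362)

The silver one at (415,294) looks like the tee because its web is mid-foot. I'll check it in an enlarged crop.

```bash
cat > h.py <<'E'
from bench import arm
import numpy as np, cv2
def proj(p,X):
    X=np.atleast_2d(X).astype(float);T=np.asarray(p["pose"]);c=(X-T[:3,3])@T[:3,:3]
    return np.c_[p["cx"]+p["fx"]*c[:,0]/-c[:,2], p["cy"]-p["fy"]*c[:,1]/-c[:,2]]
def back(p,uv,z):
    uv=np.atleast_2d(uv).astype(float);T=np.asarray(p["pose"])
    d=np.c_[(uv[:,0]-p["cx"])/p["fx"],-(uv[:,1]-p["cy"])/p["fy"],-np.ones(len(uv))]@T[:3,:3].T
    return T[:3,3]+d*((z-T[2,3])/d[:,2])[:,None]
def frame(x,y,a,z=0):
    return lambda P: np.atleast_2d(P)@np.array([[np.cos(a),np.sin(a),0],[-np.sin(a),np.cos(a),0],[0,0,1]])+[x,y,z]
def save(img,n): cv2.imwrite(f"pics/{n}.png",np.ascontiguousarray(img[:,:,::-1]))
E
python3 - <<'E'
from h import *
for n in ["scene","side"]:
    p=arm.get_image(n);np.savez(f"{n}.npz",**{k:v for k,v in p.items()})
    for l in ["jig","tee","angle","tin","mat","can_a","board"]:
        for d in arm.outline_of(l,p):
            m=d["pixels"].astype(np.uint8)
            cs=max(cv2.findContours(m,0,2)[0],key=cv2.contourArea)
            r=cv2.minAreaRect(cs)
            z={"jig":12,"mat":3,"board":3}.get(l)
            print(n,l,round(d["conf"],2),np.round(d["box"]).tolist(), np.round(back(p,cv2.boxPoints(r),z)[:,:2]).tolist() if z else "", np.round(back(p,[d["box"][:2]],30)[0,:2]))
    c=(slice(200,340),slice(270,500)) if n=="scene" else (slice(170,310),slice(180,400))
    save(cv2.resize(p["img"][c],None,fx=3.4,fy=3.4,interpolation=2),n+"crop")
E
```

```text
scene jig 0.95 [321.0, 248.0, 72.0, 76.0] [[721.0, 28.0], [531.0, -99.0], [440.0, 66.0], [635.0, 179.0]] [594.  57.]
scene tee 0.87 [469.0, 361.0, 44.0, 32.0]  [628. 519.]
scene tee 0.79 [413.0, 295.0, 33.0, 46.0]  [562. 322.]
scene tee 0.62 [372.0, 354.0, 36.0, 45.0]  [750. 331.]
scene angle 0.87 [449.0, 265.0, 35.0, 34.0]  [433. 346.]
scene angle 0.36 [230.0, 171.0, 86.0, 76.0]  [ 550. -305.]
scene tin 0.7 [321.0, 245.0, 18.0, 33.0]  [588.  52.]
scene mat 0.94 [230.0, 169.0, 87.0, 78.0] [[666.0, -371.0], [336.0, -412.0], [362.0, -291.0], [681.0, -262.0]] [ 546. -311.]
scene can_a 0.8 [250.0, 135.0, 30.0, 38.0]  [ 412. -354.]
scene can_a 0.78 [210.0, 179.0, 35.0, 44.0]  [ 605. -329.]
side jig 0.66 [338.0, 263.0, 88.0, 74.0] [[431.0, 60.0], [615.0, 214.0], [716.0, 22.0], [529.0, -109.0]] [554.  25.]
side tee 0.93 [322.0, 176.0, 22.0, 37.0]  [746. 324.]
side tee 0.79 [270.0, 207.0, 35.0, 36.0]  [544. 315.]
side tee 0.64 [252.0, 164.0, 24.0, 30.0]  [619. 510.]
side angle 0.82 [228.0, 223.0, 34.0, 27.0]  [414. 334.]
side tin 0.87 [343.0, 238.0, 23.0, 32.0]  [623.  87.]
side mat 0.74 [426.0, 380.0, 116.0, 100.0] [[358.0, -300.0], [676.0, -250.0], [665.0, -374.0], [362.0, -409.0]] [ 475. -363.]
side mat 0.47 [403.0, 388.0, 43.0, 53.0] [[446.0, -260.0], [517.0, -318.0], [427.0, -405.0], [360.0, -350.0]] [ 423. -345.]
side mat 0.19 [229.0, 223.0, 32.0, 26.0] [[400.0, 422.0], [485.0, 401.0], [445.0, 305.0], [364.0, 326.0]] [416. 333.]
side can_a 0.72 [402.0, 389.0, 43.0, 52.0]  [ 418. -345.]
side can_a 0.7 [453.0, 334.0, 39.0, 41.0]  [ 613. -317.]
side can_a 0.58 [340.0, 261.0, 87.0, 75.0]  [562.  27.]
side board 0.98 [248.0, 222.0, 114.0, 59.0] [[344.0, 413.0], [662.0, 352.0], [610.0, 240.0], [308.0, 305.0]] [460. 302.]
```

View pics/scenecrop.png

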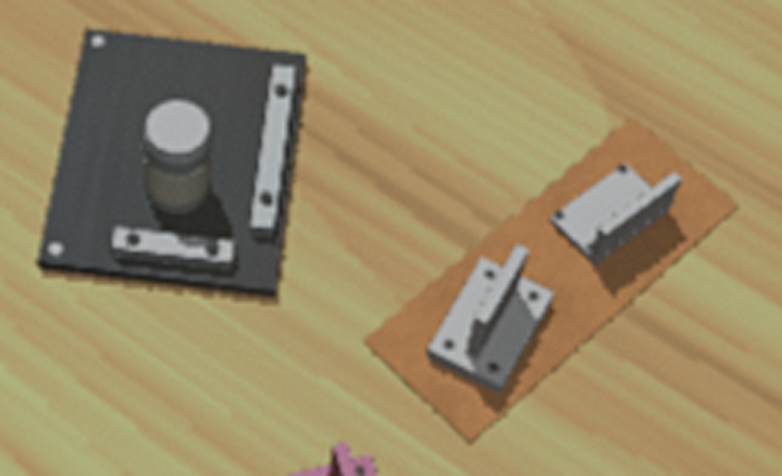

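View pics/sidecrop.png

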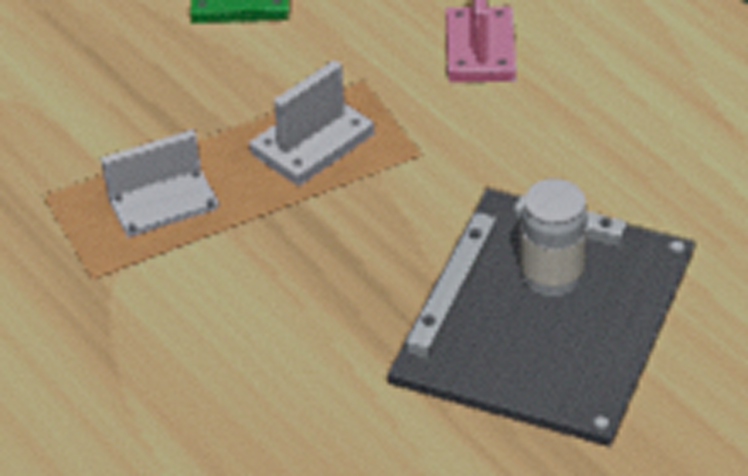

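The crops confirm it: the silver bracket at scene (413,295) is the tee, with a tall web mid-foot. The one at (449,265) is the angle bracket, whose flange runs along an edge. Next I'll fit poses to the silhouettes from both cameras.

```bash
cat > fit.py <<'E'
from h import *
from scipy.optimize import minimize
def box(x0,x1,y0,y1,z0,z1): return np.array([[x,y,z] for x in(x0,x1) for y in(y0,y1) for z in(z0,z1)],float)
def cyl(r,h): 
    t=np.linspace(0,2*np.pi,40,endpoint=False); return np.vstack([np.c_[r*np.cos(t),r*np.sin(t),0*t+z] for z in(0,h)])
M={"jig":[box(-110,110,-90,90,0,12),box(-85,65,65,83,12,26),box(80,98,-35,55,12,26)],
"tee":[box(-45,45,-30,30,0,14),box(-35,35,-5,5,14,70)],
"angle":[box(-40,40,-25,25,0,8),box(-40,40,17,25,8,48)],
"tin":[cyl(25,85)],"can":[cyl(42,75)],"mat":[box(-150,150,-55,55,0,3)],"board":[box(-150,150,-55,55,0,3)]}
def render(p,parts,q,z):
    S=8;im=np.zeros((480,640),np.uint8)
    f=frame(*q,z)
    for P in parts:
        h=cv2.convexHull(np.round(proj(p,f(P))*S).astype(np.int32))
        cv2.fillPoly(im,[h],255,cv2.LINE_AA,shift=3)
    return im.astype(float)/255
def fit(views,name,q0,z,rot=True):
    q0=np.array(q0,float)
    def cost(v):
        q=q0+np.r_[v[:2],(v[2]/100 if rot else 0)]; c=0
        for p,m in views:
            r=render(p,M[name],q,z); c+=np.abs(r-m).sum()/m.sum()
        return c
    n=3 if rot else 2
    sim=np.vstack([np.zeros(n),np.eye(n)*12])
    r=minimize(cost,np.zeros(n),method="Nelder-Mead",options=dict(initial_simplex=sim,xatol=.05,fatol=1e-4))
    v=r.x; return q0+np.r_[v[:2],(v[2]/100 if rot else 0)],r.fun/len(views)
E
cat > f1.py <<'E'
from fit import *
guess={"jig":(578,42,.54,0),"tee":(545,315,.0,3),"angle":(420,335,0,3),"tin":(605,65,0,12),"mat":(515,-333,.13,0),"can1":(415,-350,0,3),"can2":(610,-322,0,3),"board":(480,328,-.2,0)}
PP={n:arm.get_image(n) for n in("scene","side")}
V={k:[] for k in guess}
for n,p in PP.items():
    O={l:[d for d in arm.outline_of(l,p) if d["conf"]>.45] for l in("jig","tee","angle","tin","mat","can_a","board")}
    tins=sum([d["pixels"] for d in O["tin"][:1]],np.zeros((480,640),bool))
    cans=sum([d["pixels"] for d in O["can_a"]],np.zeros((480,640),bool))
    for k,g in guess.items():
        l="can_a" if k[:3]=="can" else k
        c=proj(p,[[g[0],g[1],25]])[0]
        for d in O[l]:
            m=d["pixels"].copy()
            if np.hypot(*(np.array(d["box"][:2])-c))>(25 if k not in("mat","board","jig") else 40): continue
            if l in("mat","board") and m.sum()<3000: continue
            if k=="jig": m|=tins
            V[k].append((p,m.astype(float)));break
res={}
for k,g in guess.items():
    if not V[k]: print(k,"none");continue
    nm=k[:3] if k[:3]=="can" else k
    best=None
    for a0 in ([g[2]] if k in("jig","mat","board") else [0] if nm in("tin","can") else np.arange(0,6.28 if k=="angle" else 3.1,.4)):
        r=fit(V[k],nm,(g[0],g[1],a0),g[3],nm not in("tin","can"))
        if best is None or r[1]<best[1]: best=r
    each=[np.round(fit([v],nm,best[0],g[3],nm not in("tin","can"))[0],3).tolist() for v in V[k]]
    print(k,len(V[k]),np.round(best[0],3),round(best[1],3),each)
E
python3 f1.py
```

```text
jig 2 [5.78494e+02 4.51290e+01 5.23000e-01] 0.057 [[576.891, 43.637, 0.515], [579.722, 45.261, 0.509]]
tee 1 [5.53129e+02 3.19497e+02 1.78000e-01] 0.097 [[553.088, 319.486, 0.18]]
angle 2 [413.842 337.486   6.016] 0.161 [[412.479, 338.571, 6.045], [413.842, 337.486, 6.016]]
tin 2 [601.524  65.219   0.   ] 0.159 [[602.328, 64.604, 0.0], [601.538, 65.242, 0.0]]
mat none
can1 2 [ 418.843 -346.916    0.   ] 0.152 [[418.183, -348.018, 0.0], [418.822, -346.906, 0.0]]
can2 2 [ 608.674 -322.454    0.   ] 0.144 [[608.084, -323.706, 0.0], [608.903, -322.653, 0.0]]
board 1 [ 4.78430e+02  3.30933e+02 -1.78000e-01] 0.505 [[478.43, 330.933, -0.178]]
```

```bash
cat > plan.py <<'E'
# plan.py x y z yaw [from: x y z yaw of command]: prints calls in tool axes, simulating commanded pose (tool down)
import sys,numpy as np
from h import arm
from scipy.spatial.transform import Rotation as R
def plan(tgt,cmd=None):
    s=arm.read_state(); 
    if cmd is None:
        r=R.from_quat(s["ee_rot"]).as_matrix(); cmd=list(s["position"])+[np.arctan2(r[1,0],r[0,0])]
    cmd=np.array(cmd,float);tgt=np.array(tgt,float)
    def rel(c,t):
        d=t-c; a=c[3]; dx=np.cos(a)*d[0]+np.sin(a)*d[1]; dy=np.sin(a)*d[0]-np.cos(a)*d[1]
        return np.array([dx/100,dy/100,-d[2]/100,-d[3]/.5])
    N=1
    while True:
        c=cmd.copy();out=[];ok=True
        for i in range(N):
            t=cmd+(tgt-cmd)*(i+1)/N; v=np.round(rel(c,t),3); ok&=np.abs(v).max()<=1; out.append(v)
            a=c[3];c=c+[100*(np.cos(a)*v[0]+np.sin(a)*v[1]),100*(np.sin(a)*v[0]-np.cos(a)*v[1]),-100*v[2],-.5*v[3]]
        if ok: break
        N+=1
    for v in out: print(v.tolist(),"rows",max(np.linalg.norm(v[:3])*2,abs(v[3])*.5/.15).round(1))
    return c
if __name__=="__main__":
    f=[float(a) for a in sys.argv[1:]]
    print("end cmd",np.round(plan(f[:4],f[4:] or None),3).tolist())
E
python3 - <<'E'
from fit import *
p={"scene":arm.get_image("scene"),"side":arm.get_image("side")}
out=[]
for n,c in(("scene",(slice(200,340),slice(270,500))),("side",(slice(170,310),slice(180,410)))):
    im=cv2.resize(p[n]["img"],None,fx=3.4,fy=3.4,interpolation=2).copy()
    for k,q,z in(("tee",(553,319.5,.178),3),("jig",(578.5,45.1,.523),0),("angle",(413.8,337.5,-.267),3),("tin",(601.5,65.2,0),12)):
        for P in M[k]:
            h=cv2.convexHull(np.round(proj(p[n],frame(*q,z)(P))*3.4).astype(np.int32)); cv2.polylines(im,[h],True,(255,0,0),1)
    s=lambda a:slice(int(a.start*3.4),int(a.stop*3.4)); save(im[s(c[0]),s(c[1])],n+"ov")
E
python3 plan.py 601 65 220 -3.013 170.767 601.197 303.912 -0.2768
```

```text
[0.801, 0.569, 0.12, 0.782] rows 2.6
[0.956, 0.221, 0.12, 0.782] rows 2.6
[0.969, -0.161, 0.12, 0.781] rows 2.6
[0.835, -0.517, 0.119, 0.782] rows 2.6
[0.575, -0.797, 0.12, 0.782] rows 2.6
[0.228, -0.955, 0.12, 0.782] rows 2.6
[-0.154, -0.97, 0.12, 0.781] rows 2.6
end cmd [601.042, 65.004, 220.012, -3.013]
```

View pics/sceneov.png

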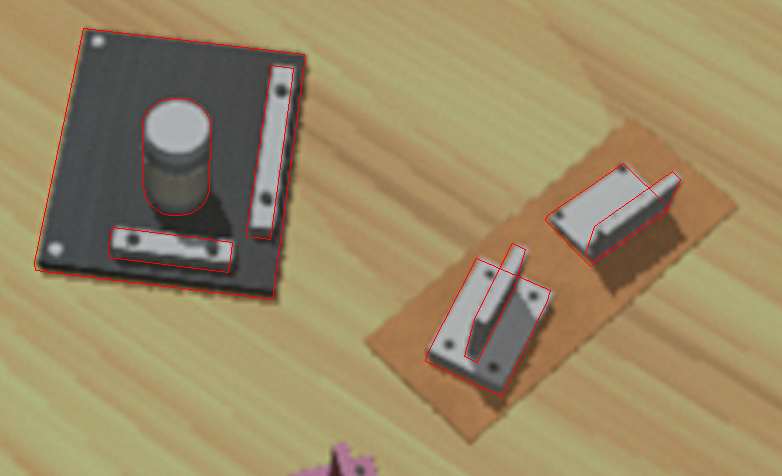

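View pics/sideov.png

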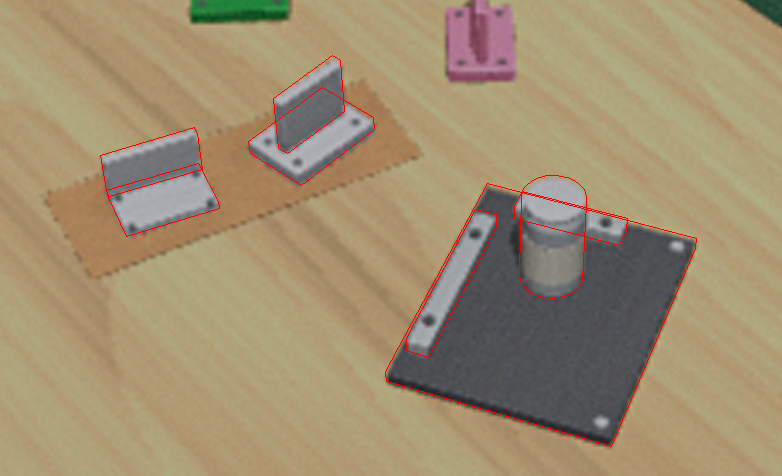

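The overlays match the tee, jig, angle bracket and tin to within about a pixel. Moving towards the tin.

Call:
apply_moves([
  [[0.8,0.57,0.12,0,0,0.78,1],[0.8,0.57,0.12,0,0,0.78,1],[0.8,0.57,0.12,0,0,0.78,1]],
])

```text
clock: 3.65
position: [234.2, 520.2, 291.3]
ee_rot: [0.943, -0.331, 0.0, 0.002]
contact_force: [0.1, 0.5, 0.9]
gripper_width: 85.5
```

Call:
apply_moves([
  [[0.96,0.22,0.12,0,0,0.78,1],[0.96,0.22,0.12,0,0,0.78,1],[0.96,0.22,0.12,0,0,0.78,1]],
])

```text
clock: 3.95
position: [295.8, 443.6, 279.3]
ee_rot: [0.861, -0.508, 0.0, 0.002]
contact_force: [-0.9, 0.4, -0.4]
gripper_width: 85.2
```

Call:
apply_moves([
  [[0.97,-0.16,0.12,0,0,0.78,1],[0.97,-0.16,0.12,0,0,0.78,1],[0.97,-0.16,0.12,0,0,0.78,1]],
])

```text
clock: 4.25
position: [357.3, 367.1, 267.1]
ee_rot: [0.746, -0.666, 0.0, 0.001]
contact_force: [-0.3, 1.6, 0.1]
gripper_width: 85.2
```

Call:
apply_moves([
  [[0.84,-0.52,0.12,0,0,0.78,1],[0.84,-0.52,0.12,0,0,0.78,1],[0.84,-0.52,0.12,0,0,0.78,1]],
])

```text
clock: 4.55
position: [419.4, 290.4, 255.1]
ee_rot: [-0.603, 0.798, -0.0, -0.001]
contact_force: [-0.6, 0.0, 0.3]
gripper_width: 85.8
```

Call:
apply_moves([
  [[0.57,-0.8,0.12,0,0,0.78,1],[0.57,-0.8,0.12,0,0,0.78,1],[0.57,-0.8,0.12,0,0,0.78,1]],
])

```text
clock: 4.85
position: [481.7, 214.6, 243.0]
ee_rot: [-0.437, 0.9, -0.0, -0.001]
contact_force: [-0.8, 0.7, -0.3]
gripper_width: 85.4
```

Call:
apply_moves([
  [[0.23,-0.95,0.12,0,0,0.78,1],[0.23,-0.95,0.12,0,0,0.78,1],[0.23,-0.95,0.12,0,0,0.78,1]],
])

```text
clock: 5.15
position: [543.2, 138.4, 230.8]
ee_rot: [-0.254, 0.967, -0.0, -0.001]
contact_force: [-0.9, -0.1, 0.7]
gripper_width: 85.6
```

Call:
apply_moves([
  [[-0.15,-0.97,-0.3,0,0,0.78,1],[-0.15,-0.97,-0.3,0,0,0.78,1],[-0.15,-0.97,-0.3,0,0,0.78,1],[-0.15,-0.97,-0.3,0,0,0.78,1],[-0.15,-0.97,-0.3,0,0,0.78,1]],
])

```text
clock: 5.65
position: [602.2, 65.7, 261.5]
ee_rot: [-0.068, 0.998, 0.0, -0.0]
contact_force: [-0.7, 0.8, 0.6]
gripper_width: 85.3
```

Run:
```python
from fit import *
from scipy.spatial.transform import Rotation as R
s=arm.read_state();print(s["clock"],s["position"],R.from_quat(s["ee_rot"]).as_matrix().round(4).tolist(),s["joints"].round(3))
p=arm.get_image("wrist");im=p["img"].copy();print(p["pose"].round(3).tolist())
for k,q,z in(("jig",(578.5,45.1,.523),0),("tin",(601.5,65.2,0),12)):
    for P in M[k]: cv2.polylines(im,[cv2.convexHull(np.round(proj(p,frame(*q,z)(P))).astype(np.int32))],True,(255,0,0),1)
save(im,"w1")
```

```text
5.65 [602.2021542   65.72826428 261.51534347] [[-0.9907, -0.1362, -0.0009], [-0.1362, 0.9907, -0.0], [0.0009, 0.0001, -1.0]] [ 0.376  0.385 -0.103 -0.    -1.084 -1.81 ]
[[-0.137, -0.938, -0.317, 520.46], [0.991, -0.13, -0.043, 54.118], [-0.001, -0.32, 0.947, 332.945], [0.0, 0.0, 0.0, 1.0]]
```

View pics/w1.png

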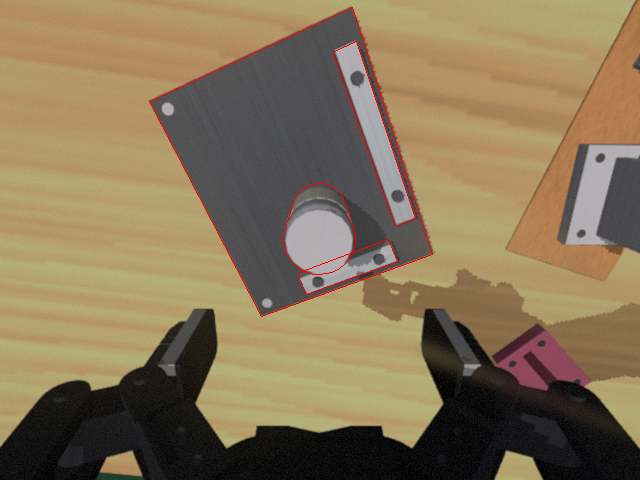

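The wrist view shows the tin at (320,240) between the fingers, and the fitted jig and tin outlines coincide with the picture. Descending.

Call:
apply_moves([
  [[0.01,0,0.5,0,0,0,1],[0.01,0,0.95,0,0,0,1],[0.01,0,0.95,0,0,0,1]],
])

```text
clock: 6.0
position: [597.2, 65.5, 160.6]
ee_rot: [-0.068, 0.998, -0.001, -0.007]
contact_force: [-0.9, -0.4, -0.2]
gripper_width: 85.4
```

Call:
apply_moves([
  [[0,0,0.3,0,0,0,1],[0,0,0.52,0,0,0,1],[0,0,0.52,0,0,0,1],[0,0,0.52,0,0,0,-1],[0,0,0.52,0,0,0,-1],[0,0,0.52,0,0,0,-1],[0,0,0.52,0,0,0,-1],[0,0,0.52,0,0,0,-1],[0,0,0.52,0,0,0,-1],[0,0,0.52,0,0,0,-1]],
])

```text
clock: 7.0
position: [603.0, 66.0, 117.6]
ee_rot: [-0.068, 0.998, 0.0, 0.002]
contact_force: [-0.6, 0.8, 6.1]
gripper_width: 48.9
```

Call:
apply_moves([
  [[0,0,-0.4,0,0,0,-1],[0,0,-0.9,0,0,0,-1],[0,0,-0.9,0,0,0,-1],[0,0,-0.9,0,0,0,-1]],
])

```text
clock: 7.4
position: [601.6, 65.7, 206.5]
ee_rot: [-0.067, 0.998, 0.001, 0.001]
contact_force: [-0.2, -0.5, -4.1]
gripper_width: 48.7
```

```bash
python3 - <<'E'
from h import *
s=arm.read_state();print(s["position"],s["gripper_width"],s["contact_force"])
E
python3 plan.py 513.8 -334.7 205 -3.013
```

```text
[601.61663328  65.72011746 206.51803879] 48.731599660360715 [-0.23854074 -0.51561044 -4.05861706]
[0.352, -0.963, 0.004, 0.003] rows 2.1
[0.35, -0.963, 0.004, 0.003] rows 2.0
[0.349, -0.963, 0.003, 0.003] rows 2.0
[0.347, -0.965, 0.004, 0.002] rows 2.1
end cmd [513.783, -334.734, 205.018, -3.013]
```

Call:
apply_moves([
  [[0.18,-0.48,0,0,0,0,-1],[0.35,-0.96,0,0,0,0,-1],[0.35,-0.96,0,0,0,0,-1]],
])

```text
clock: 7.7
position: [576.6, -38.5, 202.6]
ee_rot: [-0.065, 0.998, -0.0, -0.004]
contact_force: [0.7, 0.1, -1.7]
gripper_width: 48.8
```

Call:
apply_moves([
  [[0.18,-0.48,0,0,0,0,-1],[0.35,-0.96,0,0,0,0,-1],[0.35,-0.96,0,0,0,0,-1]],
])

```text
clock: 8.0
position: [555.3, -138.1, 202.8]
ee_rot: [-0.064, 0.998, 0.0, -0.003]
contact_force: [-0.0, 0.3, -2.5]
gripper_width: 48.8
```

Call:
apply_moves([
  [[0.18,-0.48,0,0,0,0,-1],[0.35,-0.96,0,0,0,0,-1],[0.35,-0.96,0,0,0,0,-1]],
])

```text
clock: 8.3
position: [534.1, -237.6, 203.0]
ee_rot: [-0.064, 0.998, 0.0, -0.002]
contact_force: [0.8, 0.2, -2.6]
gripper_width: 49.0
```

Call:
apply_moves([
  [[0.18,-0.48,0,0,0,0,-1],[0.35,-0.97,0,0,0,0,-1],[0.35,-0.97,0,0,0,0,-1],[0.35,-0.97,0,0,0,0,-1],[0.35,-0.97,0,0,0,0,-1]],
])

```text
clock: 8.8
position: [514.5, -333.7, 203.8]
ee_rot: [-0.068, 0.998, 0.001, -0.001]
contact_force: [-0.3, -0.0, -1.5]
gripper_width: 48.5
```

```bash
python3 - <<'E'
from fit import *
s=arm.read_state();print(s["position"],s["gripper_width"],s["contact_force"])
p=arm.get_image("side");im=p["img"].copy()
save(cv2.resize(im[220:460,300:540],None,fx=2.5,fy=2.5),"s2")
p=arm.get_image("wrist");im=p["img"].copy()
for k,q,z in(("mat",(513.8,-334.7,.128),0),("can",(418.8,-347,0),3),("can",(608.7,-322.5,0),3)):
    for P in M[k]: cv2.polylines(im,[cv2.convexHull(np.round(proj(p,frame(*q,z)(P))).astype(np.int32))],True,(255,0,0),1)
save(im,"w2")
E
python3 plan.py 513.8 -334.7 112 -3.013
```

```text
[ 514.51190463 -333.65187469  203.76823484] 48.539206518076554 [-0.33355065 -0.0163912  -1.46055883]
[0.014, -0.013, 0.925, 0.016] rows 1.9
end cmd [513.791, -334.75, 111.972, -3.013]
```

View pics/w2.png

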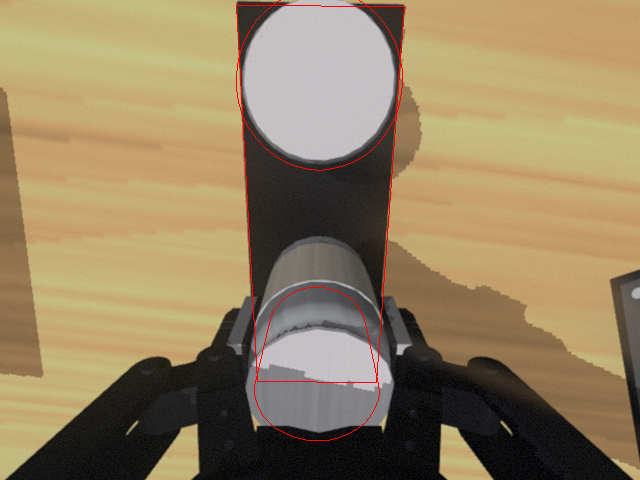

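View pics/s2.png

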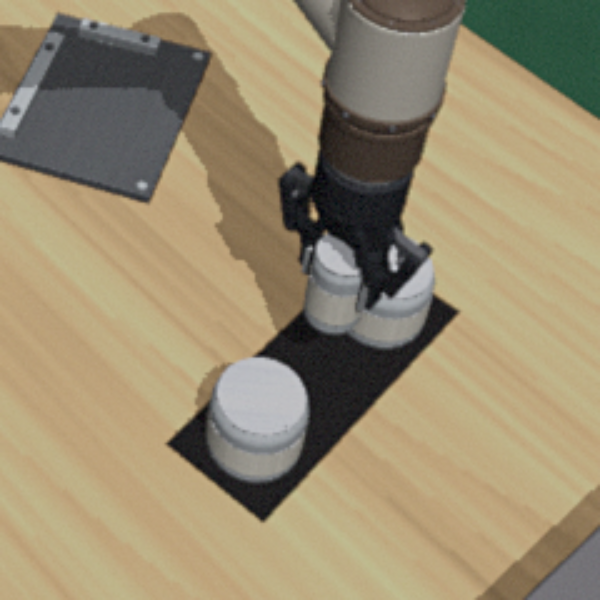

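The wrist view shows the near can at (322,80), the mat lines matching the fit, and the tin held in the jaws. Lowering it.

Call:
apply_moves([
  [[0.01,-0.01,0.3,0,0,0.02,-1],[0.01,-0.01,0.6,0,0,0.02,-1],[0.01,-0.01,0.8,0,0,0.02,-1],[0.01,-0.01,0.88,0,0,0.02,-1],[0.01,-0.01,0.9,0,0,0.02,-1],[0.01,-0.01,0.92,0,0,0.02,-1],[0.01,-0.01,0.92,0,0,0.02,-1]],
])

```text
clock: 9.6
position: [514.5, -335.9, 114.0]
ee_rot: [-0.063, 0.998, -0.0, 0.001]
contact_force: [-0.2, 0.3, -2.9]
gripper_width: 48.6
```

Call:
apply_moves([
  [[0.01,0.01,0.02,0,0,0,-1],[0.01,0.01,0.035,0,0,0,-1],[0.01,0.01,0.035,0,0,0,-1],[0.01,0.01,0.035,0,0,0,-1]],
])

```text
clock: 10.0
position: [512.7, -335.1, 109.6]
ee_rot: [-0.062, 0.998, -0.0, 0.0]
contact_force: [-0.3, -0.2, -2.2]
gripper_width: 48.5
```

Call:
apply_moves([
  [[0.0,0.0,0.01,0,0,0,-1],[0,0,0.02,0,0,0,-1],[0,0,0.02,0,0,0,-1],[0,0,0.02,0,0,0,-1]],
])

```text
clock: 10.4
position: [512.8, -335.1, 108.6]
ee_rot: [-0.063, 0.998, -0.0, 0.0]
contact_force: [-1.5, 1.6, 5.8]
gripper_width: 48.8
```

Contact with the mat: the z force rose from -2 to +6 N. Releasing and rising.

Call:
apply_moves([
  [[0.0,0.0,-0.005,0,0,0,0.2],[0,0,-0.005,0,0,0,1],[0,0,-0.005,0,0,0,1],[0,0,-0.005,0,0,0,1],[0,0,-0.005,0,0,0,1],[0,0,-0.1,0,0,0,1],[0,0,-0.4,0,0,0,1],[0,0,-0.8,0,0,0,1],[0,0,-1,0,0,0,1]],
])

```text
clock: 11.3
position: [513.9, -335.7, 211.8]
ee_rot: [-0.063, 0.998, -0.002, 0.003]
contact_force: [0.9, -0.4, 1.4]
gripper_width: 85.6
```

```bash
python3 - <<'E'
from fit import *
p=arm.get_image("side")
V=[d for d in arm.outline_of("tin",p)]
print([(d["conf"],d["box"]) for d in V])
for d in arm.outline_of("can_a",p): print(d["conf"],np.round(d["box"]))
im=p["img"].copy()
for k,q,z in(("mat",(513.8,-334.7,.128),0),("can",(418.8,-347,0),3),("can",(608.7,-322.5,0),3),("tin",(513.8,-334.7,0),3)):
    for P in M[k]: cv2.polylines(im,[cv2.convexHull(np.round(proj(p,frame(*q,z)(P))).astype(np.int32))],True,(255,0,0),1)
save(cv2.resize(im[220:460,300:540],None,fx=2.5,fy=2.5),"s3")
E
# next: tee, yaw
python3 plan.py 553 319.5 230 -2.4
```

```text
[(0.57, [428.2, 357.3, 28.2, 32.0]), (0.42, [249.1, 221.1, 107.2, 57.7])]
0.91 [402. 389.  40.  47.]
0.85 [453. 338.  39.  39.]
[-0.173, 0.921, -0.029, -0.176] rows 1.9
[-0.253, 0.902, -0.028, -0.176] rows 1.9
[-0.331, 0.877, -0.029, -0.177] rows 1.9
[-0.407, 0.844, -0.029, -0.176] rows 1.9
[-0.48, 0.804, -0.028, -0.176] rows 1.9
[-0.549, 0.76, -0.029, -0.176] rows 1.9
[-0.614, 0.708, -0.028, -0.176] rows 1.9
end cmd [553.013, 319.489, 229.952, -2.4]
```

View pics/s3.png

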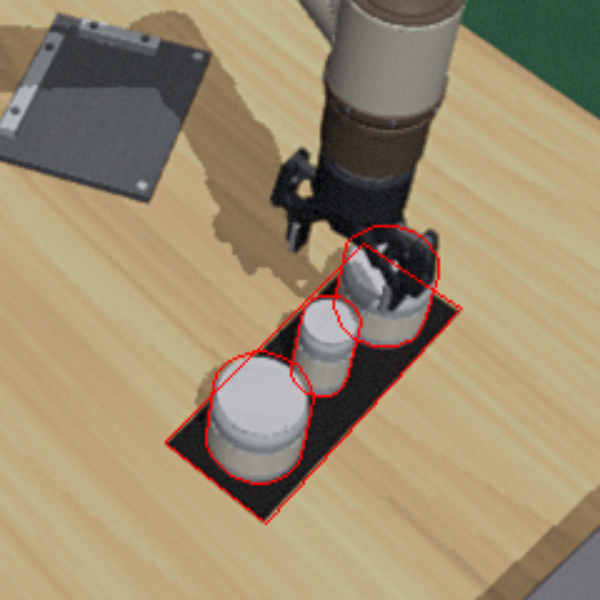

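The tin stands on the mat exactly on the predicted midway outline, and both cans are unmoved. On to the tee.

```bash
python3 plan.py 553 319.5 225 -2.964 513.9 -335.3 211.8 -3.013
```

```text
[-0.175, 0.921, -0.019, -0.014] rows 1.9
[-0.182, 0.919, -0.019, -0.014] rows 1.9
[-0.188, 0.918, -0.019, -0.014] rows 1.9
[-0.195, 0.916, -0.018, -0.014] rows 1.9
[-0.201, 0.916, -0.019, -0.014] rows 1.9
[-0.208, 0.914, -0.019, -0.014] rows 1.9
[-0.213, 0.912, -0.019, -0.014] rows 1.9
end cmd [552.962, 319.497, 225.0, -2.964]
```

Call:
apply_moves([
  [[-0.17,0.92,-0.02,0,0,-0.01,1],[-0.17,0.92,-0.02,0,0,-0.01,1]],
])

```text
clock: 11.65
position: [517.1, -241.0, 208.2]
ee_rot: [-0.063, 0.998, 0.001, -0.001]
contact_force: [0.6, -0.0, -0.6]
gripper_width: 85.1
```

Call:
apply_moves([
  [[-0.18,0.92,-0.02,0,0,-0.01,1],[-0.18,0.92,-0.02,0,0,-0.01,1]],
])

```text
clock: 11.85
position: [523.2, -146.2, 210.4]
ee_rot: [-0.067, 0.998, 0.0, -0.001]
contact_force: [1.7, 0.0, -0.3]
gripper_width: 85.3
```

Call:
apply_moves([
  [[-0.19,0.92,-0.02,0,0,-0.01,1],[-0.19,0.92,-0.02,0,0,-0.01,1]],
])

```text
clock: 12.05
position: [529.7, -52.3, 212.5]
ee_rot: [-0.07, 0.998, -0.0, -0.001]
contact_force: [0.9, 0.2, 1.4]
gripper_width: 85.4
```

Call:
apply_moves([
  [[-0.2,0.92,-0.02,0,0,-0.01,1],[-0.2,0.92,-0.02,0,0,-0.01,1]],
])

```text
clock: 12.25
position: [536.7, 41.6, 214.6]
ee_rot: [-0.073, 0.997, -0.0, -0.001]
contact_force: [0.5, 0.2, -0.4]
gripper_width: 85.5
```

Call:
apply_moves([
  [[-0.2,0.92,-0.02,0,0,-0.02,1],[-0.2,0.92,-0.02,0,0,-0.02,1],[-0.2,0.92,-0.02,0,0,-0.02,1],[-0.2,0.92,-0.02,0,0,-0.02,1]],
])

```text
clock: 12.65
position: [543.3, 134.3, 216.2]
ee_rot: [-0.078, 0.997, -0.0, -0.001]
contact_force: [0.8, -0.7, -0.5]
gripper_width: 85.4
```

```bash
cat > look.py <<'E'
from fit import *
import sys,json
from scipy.spatial.transform import Rotation as R
def look(tag,tee,z,cam="wrist",extra=()):
    s=arm.read_state();r=R.from_quat(s["ee_rot"]).as_matrix();print(s["clock"],s["position"].round(1),"yaw",np.arctan2(r[1,0],r[0,0]).round(4),s["contact_force"].round(1),s["gripper_width"])
    p=arm.get_image(cam);im=p["img"].copy();save(im,tag+"_raw")
    for k,q,zz in[("tee",tee,z),("jig",(578.5,45.1,.523),0)]+list(extra):
        for P in M[k]: cv2.polylines(im,[cv2.convexHull(np.round(proj(p,frame(*q,zz)(P))).astype(np.int32))],True,(255,0,0),1)
    save(im,tag);return p
E
python3 - <<'E'
from look import *
p=look("w4",(553,319.5,.178),3,extra=[("angle",(413.8,337.5,-.267),3)])
for l in("tee","jig"):
    for d in arm.outline_of(l,p): print(l,d["conf"],np.round(d["box"]))
    for d in arm.outline_of(l,p)[:1]:
        m=d["pixels"].astype(float)
        print(fit([(p,m)],l,{"tee":(553,319.5,.178),"jig":(578.5,45.1,.523)}[l],3 if l=="tee" else 0))
E
```

```text
12.65 [543.3 134.3 216.2] yaw -2.9849 [ 0.8 -0.7 -0.5] 85.3852420747034
tee 0.92 [551. 284. 126. 138.]
(array([5.53606187e+02, 3.19638735e+02, 1.43601632e-01]), np.float64(0.03374616547632276))
jig 0.67 [192. 221. 323. 302.]
(array([5.78473596e+02, 4.43841746e+01, 5.27001705e-01]), np.float64(0.06728964715557509))
```

View pics/w4.png

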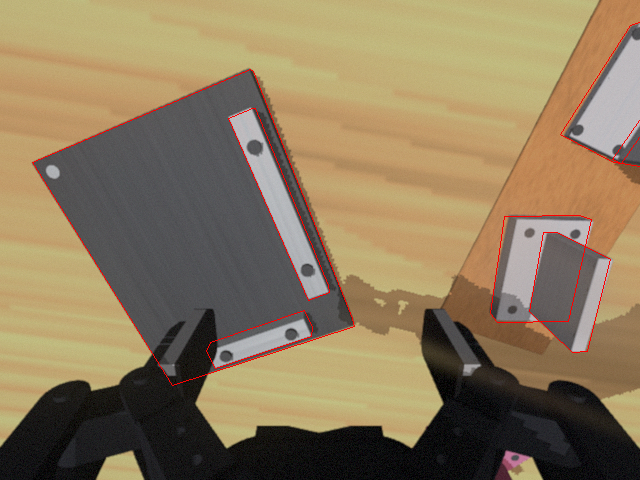

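```bash
python3 plan.py 553.5 319.6 225 -2.99
```

```text
[-0.191, 0.919, -0.039, 0.001] rows 1.9
[-0.19, 0.919, -0.039, 0.002] rows 1.9
end cmd [553.544, 319.608, 224.996, -2.99]
```

Call:
apply_moves([
  [[-0.19,0.92,-0.04,0,0,0,1],[-0.19,0.92,-0.04,0,0,0,1]],
])

```text
clock: 13.1
position: [549.0, 226.5, 221.9]
ee_rot: [-0.075, 0.997, 0.0, 0.0]
contact_force: [0.5, 0.1, -0.6]
gripper_width: 85.5
```

Call:
apply_moves([
  [[-0.19,0.92,-0.04,0,0,0,1],[-0.19,0.92,-0.04,0,0,0,1],[-0.19,0.92,-0.04,0,0,0,1],[-0.19,0.92,-0.04,0,0,0,1],[-0.19,0.92,-0.04,0,0,0,1]],
])

```text
clock: 13.6
position: [553.2, 319.6, 225.2]
ee_rot: [-0.077, 0.997, -0.0, -0.0]
contact_force: [0.3, 0.1, 0.4]
gripper_width: 85.6
```

```bash
python3 - <<'E'
from look import *
p=look("w5",(553.6,319.6,.144),3)
for d in arm.outline_of("tee",p):
    print(d["conf"],np.round(d["box"]))
    if d["conf"]>.5 : print(fit([(p,d["pixels"].astype(float))],"tee",(553.6,319.6,.15),3))
E
python3 plan.py 553.6 319.6 98 -2.998
```

```text
13.6 [553.2 319.6 225.2] yaw -2.9884 [0.3 0.1 0.4] 85.63394242143208
0.86 [298. 396. 111.  75.]
(array([724.42177595, 325.39350445,  -0.80231279]), np.float64(0.8022235948116121))
0.57 [542. 330. 148. 128.]
(array([ 1.02124274e+03,  1.70797074e+02, -6.45122695e-01]), np.float64(1.0))
[-0.001, 0.001, 0.638, 0.009] rows 1.3
[-0.002, 0.0, 0.637, 0.01] rows 1.3
end cmd [553.616, 319.6, 98.026, -2.998]
```

View pics/w5.png

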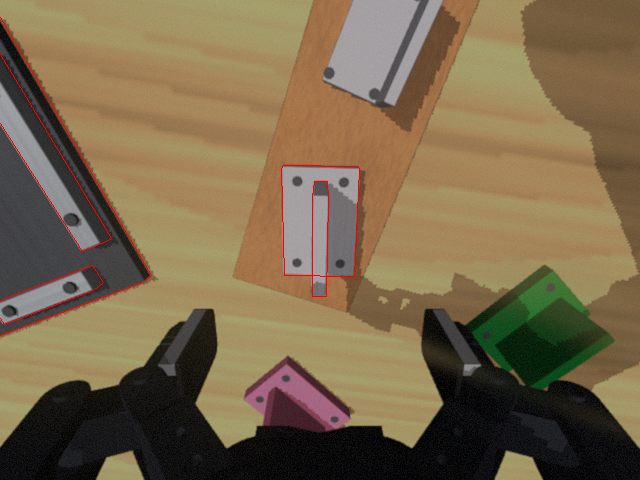

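The silver tee sits at wrist (320,230) with its four-hole foot and central web, and the outline coincides with it. The green (545,330) and pink (297,395) look-alikes are separate. Descending onto the web.

Call:
apply_moves([
  [[0,0,0.4,0,0,0.0,1],[0,0,0.64,0,0,0.0,1],[0,0,0.64,0,0,0.0,1]],
])

```text
clock: 14.0
position: [551.6, 318.5, 157.7]
ee_rot: [-0.076, 0.997, -0.002, -0.004]
contact_force: [0.2, -0.4, -0.7]
gripper_width: 85.0
```

Call:
apply_moves([
  [[0,0,0.4,0,0,0.0,1],[0,0,0.63,0,0,0,1],[0,0,0.63,0,0,0,1],[0,0,0.63,0,0,0,1]],
])

```text
clock: 14.4
position: [554.2, 321.2, 100.1]
ee_rot: [-0.077, 0.997, 0.0, 0.001]
contact_force: [0.8, -0.5, 0.4]
gripper_width: 85.3
```

Call:
apply_moves([
  [[0,0,0,0,0,0,-1],[0,0,0,0,0,0,-1],[0,0,0,0,0,0,-1],[0,0,0,0,0,0,-1],[0,0,0,0,0,0,-1],[0,0,0,0,0,0,-1],[0,0,0,0,0,0,-1],[0,0,0,0,0,0,-1],[0,0,0,0,0,0,-1],[0,0,0,0,0,0,-1]],
])

```text
clock: 15.4
position: [553.3, 321.3, 98.9]
ee_rot: [-0.077, 0.997, 0.0, 0.0]
contact_force: [-1.1, -0.5, 4.2]
gripper_width: 9.1
```

Run:
```python
from look import *
p=look("w6",(553.6,319.6,.144),3)
```

```text
15.4 [553.3 321.3  98.9] yaw -2.9865 [-1.1 -0.5  4.2] 9.104785384385343
```

View pics/w6.png

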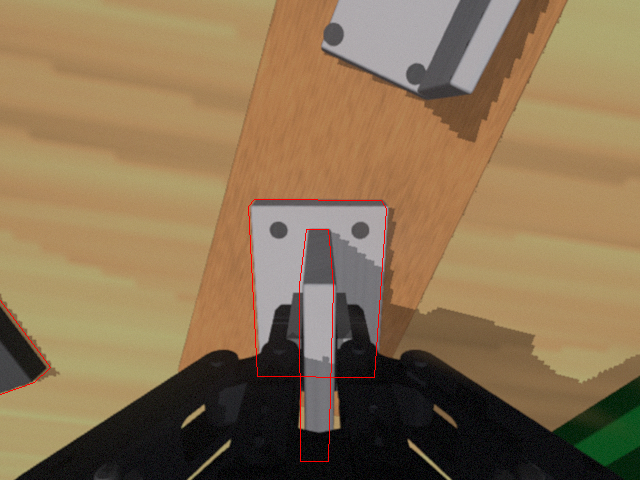

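Call:
apply_moves([
  [[0,0,-0.3,0,0,0,-1],[0,0,-0.7,0,0,0,-1],[0,0,-0.7,0,0,0,-1],[0,0,-0.7,0,0,0,-1]],
])

```text
clock: 15.85
position: [552.6, 321.0, 167.8]
ee_rot: [-0.077, 0.997, 0.0, -0.001]
contact_force: [-0.2, 0.1, -3.6]
gripper_width: 9.3
```

```bash
python3 -c "
from h import arm;print(arm.read_state())"|head -c 600
python3 plan.py 588.4 81.7 160 -2.618
```

```text
{'clock': 15.85, 'joints': array([ 7.78536738e-01,  5.26261479e-01, -1.25692161e-01, -1.54058388e-03,
       -9.19268767e-01, -2.19445366e+00]), 'joint_vel': array([ 0.00036981,  0.03213682, -0.04230216, -0.01236951, -0.00653916,
        0.0008219 ]), 'joint_efforts': array([ 3.70610354e-02, -4.70916045e+01,  1.83300805e+01,  4.28908333e+00,
        9.58895381e-02,  3.58398775e-04]), 'position': array([552.57019369, 320.96996727, 167.84528598]), 'ee_rot': array([-7.68964665e-02,  9.97038872e-01,  3.30536983e-04, -5.57826689e-04]), 'contact_force': array([-0.1642717 ,  0.12711371, -3.61841626])[0.004, -0.806, 0.026, -0.246] rows 1.6
[0.104, -0.8, 0.026, -0.247] rows 1.6
[0.2, -0.781, 0.026, -0.246] rows 1.6
end cmd [588.432, 81.749, 160.045, -2.618]
```

Call:
apply_moves([
  [[0,-0.4,0.03,0,0,-0.12,-1],[0,-0.81,0.03,0,0,-0.25,-1],[0,-0.81,0.03,0,0,-0.25,-1]],
])

```text
clock: 16.15
position: [563.8, 236.0, 161.9]
ee_rot: [-0.137, 0.991, -0.002, -0.004]
contact_force: [-0.4, 0.7, -3.5]
gripper_width: 9.5
```

Call:
apply_moves([
  [[0.05,-0.4,0.02,0,0,-0.12,-1],[0.1,-0.8,0.02,0,0,-0.25,-1],[0.1,-0.8,0.02,0,0,-0.25,-1]],
])

```text
clock: 16.45
position: [576.6, 157.0, 160.4]
ee_rot: [-0.199, 0.98, -0.001, -0.004]
contact_force: [0.2, 1.0, -2.7]
gripper_width: 8.9
```

Call:
apply_moves([
  [[0.1,-0.4,0.02,0,0,-0.12,-1],[0.2,-0.78,0.02,0,0,-0.24,-1],[0.2,-0.78,0.02,0,0,-0.24,-1],[0.2,-0.78,0.02,0,0,-0.24,-1],[0.2,-0.78,0.02,0,0,-0.24,-1]],
])

```text
clock: 16.95
position: [590.0, 82.4, 160.2]
ee_rot: [-0.259, 0.966, 0.0, -0.001]
contact_force: [-0.2, 0.5, -2.5]
gripper_width: 9.4
```

```bash
cat > w7.py <<'E'
from look import *
s=arm.read_state()
import sys
x,y,z=s["position"];tag=sys.argv[1]
R_=R.from_quat(s["ee_rot"]).as_matrix();a=np.arctan2(R_[1,0],R_[0,0])+np.pi
p=look(tag,(x,y,a),z-95.9)
c,sn=np.cos(.524),np.sin(.524);d=np.array([x-578.5,y-44.8]);print("tee in seat frame",d@[c,sn]-35,d@[-sn,c]-35,"yaw err",a-.524,"z",z-107.9)
E
python3 w7.py w7; python3 plan.py 588.4 81.7 113 -2.618
```

```text
16.95 [590.   82.4 160.2] yaw -2.6168 [-0.2  0.5 -2.5] 9.43459506519687
tee in seat frame -6.223503091864831 -8.174394121366724 yaw err 0.0007520628040662558 z 52.262892675125386
[0.02, -0.001, 0.475, 0.004] rows 1.0
end cmd [588.414, 81.651, 112.993, -2.618]
```

View pics/w7.png

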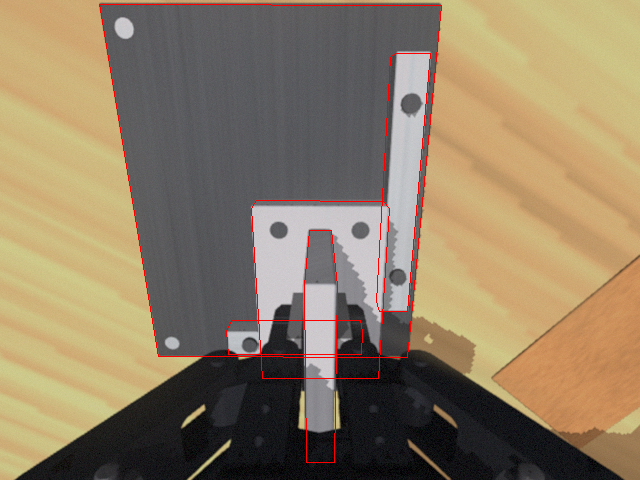

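The wrist view shows the tee in the jaws over the jig at (320,280), parallel to the long stop at (410,180), and all outlines agree. Lowering.

Call:
apply_moves([
  [[0.02,0,0.25,0,0,0,-1],[0.02,0,0.4,0,0,0,-1],[0.02,0,0.47,0,0,0,-1],[0.02,0,0.47,0,0,0,-1],[0.02,0,0.47,0,0,0,-1],[0.02,0,0.47,0,0,0,-1]],
])

```text
clock: 17.6
position: [589.4, 81.4, 115.4]
ee_rot: [-0.26, 0.966, 0.0, 0.001]
contact_force: [-0.3, -0.2, -3.1]
gripper_width: 9.2
```

Call:
apply_moves([
  [[0,0,0.01,0,0,0,-1],[0,0,0.02,0,0,0,-1],[0,0,0.03,0,0,0,-1],[0,0,0.03,0,0,0,-1],[0,0,0.03,0,0,0,-1]],
])

```text
clock: 18.1
position: [588.8, 80.8, 111.4]
ee_rot: [-0.259, 0.966, -0.0, -0.0]
contact_force: [0.1, -0.3, -2.6]
gripper_width: 9.1
```

Call:
apply_moves([
  [[0,0,0.01,0,0,0,-1],[0,0,0.02,0,0,0,-1],[0,0,0.03,0,0,0,-1],[0,0,0.03,0,0,0,-1],[0,0,0.03,0,0,0,-1]],
])

```text
clock: 18.6
position: [588.7, 80.9, 108.3]
ee_rot: [-0.259, 0.966, -0.0, -0.0]
contact_force: [0.0, -0.1, -2.4]
gripper_width: 9.1
```

Call:
apply_moves([
  [[0,0,0.01,0,0,0,-1],[0,0,0.015,0,0,0,-1],[0,0,0.015,0,0,0,-1],[0,0,0.015,0,0,0,-1]],
])

```text
clock: 19.0
position: [588.9, 80.9, 107.8]
ee_rot: [-0.26, 0.966, -0.0, 0.0]
contact_force: [-2.9, 0.9, 5.1]
gripper_width: 9.3
```

The foot is on the plate. Now sliding to the long stop: tool +y is jig +y and tool -x is jig +x.

Call:
apply_moves([
  [[0,0.02,-0.005,0,0,0,-1],[0,0.04,-0.005,0,0,0,-1],[0,0.06,-0.005,0,0,0,-1],[0,0.075,-0.005,0,0,0,-1],[0,0.075,-0.005,0,0,0,-1]],
])

```text
clock: 19.5
position: [585.5, 87.7, 107.8]
ee_rot: [-0.26, 0.966, -0.0, 0.001]
contact_force: [1.1, -2.5, 3.7]
gripper_width: 9.3
```

```bash
python3 w7.py w8
```

```text
19.5 [585.5  87.7 107.8] yaw -2.6163 [ 1.1 -2.5  3.7] 9.321968737177558
tee in seat frame -7.485777358173912 -1.3744044742409045 yaw err 0.0012806809129619623 z -0.07229323973797364
```

Call:
apply_moves([
  [[0,0.01,0,0,0,0,-1],[0,0.02,0,0,0,0,-1],[0,0.03,0,0,0,0,-1],[0,0.03,0,0,0,0,-1],[0,0.03,0,0,0,0,-1]],
])

```text
clock: 20.05
position: [584.1, 89.8, 107.8]
ee_rot: [-0.26, 0.966, -0.0, 0.001]
contact_force: [4.1, -3.9, 5.4]
gripper_width: 8.9
```

Call:
apply_moves([
  [[0,0.01,0,0,0,0,-1],[0,0.02,0,0,0,0,-1],[0,0.02,0,0,0,0,-1],[0,0.02,0,0,0,0,-1]],
])

```text
clock: 20.45
position: [583.9, 90.2, 108.0]
ee_rot: [-0.26, 0.966, -0.001, 0.001]
contact_force: [6.6, -10.8, 3.7]
gripper_width: 9.4
```

Long stop contact, about 13 N. Now along +jig x into the short stop.

Call:
apply_moves([
  [[-0.02,0,0,0,0,0,-1],[-0.04,0,0,0,0,0,-1],[-0.06,0,0,0,0,0,-1],[-0.07,0,0,0,0,0,-1],[-0.07,0,0,0,0,0,-1],[-0.07,0,0,0,0,0,-1]],
])

```text
clock: 21.05
position: [585.1, 90.7, 108.2]
ee_rot: [-0.259, 0.966, -0.002, -0.006]
contact_force: [-5.2, -17.1, 16.6]
gripper_width: 9.1
```

```bash
cat > st.py <<'E'
from h import *
from scipy.spatial.transform import Rotation as R
s=arm.read_state();c,sn=np.cos(.524),np.sin(.524);f=s["contact_force"];m=s["wrist_torque"]
x,y,z=s["position"];d=np.array([x-578.5,y-44.8]);r=R.from_quat(s["ee_rot"]).as_matrix()
print(s["clock"],"seat",(d@[c,sn]-35).round(2),(d@[-sn,c]-35).round(2),z.round(2),"yawerr",(np.arctan2(r[1,0],r[0,0])+np.pi-.524).round(4),"Fjig",(f[:2]@[c,sn]).round(1),(f[:2]@[-sn,c]).round(1),f[2].round(1),"M",m.round(2),"tilt",r[2,:2].round(4))
E
python3 st.py
```

```text
21.05 seat -6.27 1.44 108.17 yawerr 0.0003 Fjig -13.0 -12.3 16.6 M [-4.51  1.2   0.23] tilt [ 0.0123 -0.0013]
```

```bash
python3 w7.py w9
python3 - <<'E'
from h import *
a=arm.get_image("side")["img"][200:300,280:400];b=arm.get_image("scene")["img"][200:300,270:390]
save(np.hstack([cv2.resize(i,None,fx=3.3,fy=3.3,interpolation=2) for i in(a,b)]),"s9")
E
```

```text
21.05 [585.1  90.7 108.2] yaw -2.6173 [ -5.2 -17.1  16.6] 9.076788932522149
tee in seat frame -6.2749010505063225 1.4419355995490193 yaw err 0.000333423253596532 z 0.26872152844116215
```

View pics/w9.png

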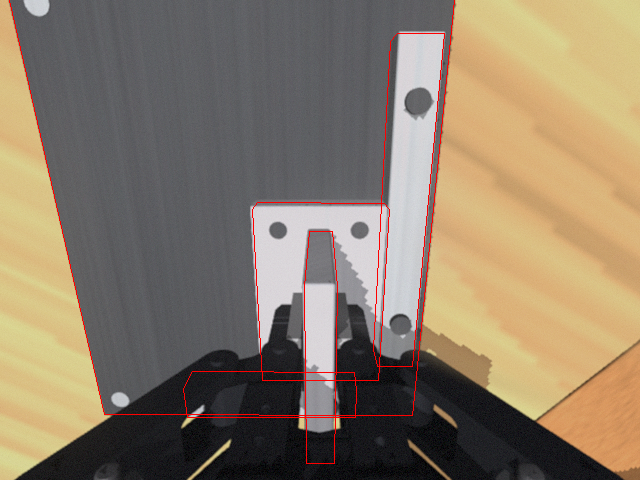

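View pics/s9.png

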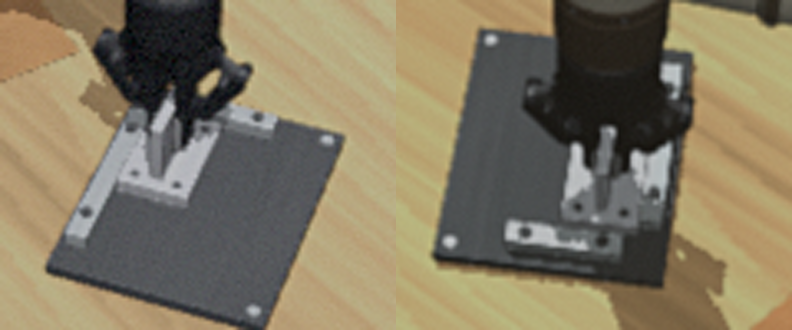

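The scene crop still shows a gap of about 6 mm to the short stop, so the tee is stuck by friction. I'll relieve the down force and the y force.

Call:
apply_moves([
  [[0.03,-0.01,0,0,0,0,-1],[0.03,-0.03,-0.015,0,0,0,-1],[0.03,-0.03,-0.015,0,0,0,-1],[0.03,-0.03,-0.015,0,0,0,-1]],
])

```text
clock: 21.6
position: [586.2, 90.8, 108.0]
ee_rot: [-0.259, 0.966, -0.0, -0.002]
contact_force: [-1.8, -2.8, 0.5]
gripper_width: 9.2
```

```bash
python3 st.py
```

```text
21.6 seat -5.32 0.97 107.97 yawerr 0.0004 Fjig -3.0 -1.5 0.5 M [-0.85  0.37  0.06] tilt [0.0036 0.0009]
```

Call:
apply_moves([
  [[-0.015,0,0,0,0,0,-1],[-0.03,0,0,0,0,0,-1],[-0.045,0,0,0,0,0,-1],[-0.045,0,0,0,0,0,-1],[-0.045,0,0,0,0,0,-1]],
])

```text
clock: 22.1
position: [591.3, 93.7, 108.4]
ee_rot: [-0.259, 0.966, 0.0, -0.0]
contact_force: [-1.0, -0.7, -4.0]
gripper_width: 9.4
```

```bash
python3 st.py
```

```text
22.1 seat 0.54 0.97 108.4 yawerr 0.0007 Fjig -1.2 -0.1 -4.0 M [-0.07  0.1   0.08] tilt [0.0002 0.0005]
```

Call:
apply_moves([
  [[-0.01,0,0.005,0,0,0,-1],[-0.02,0,0.005,0,0,0,-1],[-0.03,0,0.005,0,0,0,-1],[-0.03,0,0.005,0,0,0,-1]],
])

```text
clock: 22.5
position: [591.8, 93.9, 108.2]
ee_rot: [-0.259, 0.966, -0.0, -0.003]
contact_force: [-5.9, -3.1, 0.9]
gripper_width: 9.1
```

```bash
python3 st.py
```

```text
22.5 seat 1.12 0.84 108.19 yawerr 0.0004 Fjig -6.7 0.3 0.9 M [-0.74  1.75  0.11] tilt [0.006 0.001]
```

Short stop reached, about 7 N. Adding y push and some more x and z.

Call:
apply_moves([
  [[0,0.01,0,0,0,0,-1],[-0.005,0.02,0.005,0,0,0,-1],[-0.01,0.03,0.005,0,0,0,-1],[-0.01,0.03,0.005,0,0,0,-1],[-0.01,0.03,0.005,0,0,0,-1]],
])

```text
clock: 23.0
position: [591.7, 94.5, 108.2]
ee_rot: [-0.259, 0.966, -0.002, -0.003]
contact_force: [-3.9, -12.1, 3.5]
gripper_width: 9.7
```

```bash
python3 st.py
```

```text
23.0 seat 1.31 1.39 108.24 yawerr 0.0002 Fjig -9.5 -8.5 3.5 M [-3.63  0.74  0.09] tilt [ 0.0074 -0.0018]
```

Call:
apply_moves([
  [[-0.01,0.01,0.0,0,0,0,-1],[-0.02,0.01,0.0,0,0,0,-1],[-0.02,0.01,0,0,0,0,-1],[-0.02,0.01,0,0,0,0,-1],[-0.02,0.01,0,0,0,0,-1],[-0.02,0.01,0,0,0,0,-1],[-0.02,0.01,0,0,0,0,-1],[-0.02,0.01,0,0,0,0,-1]],
])

```text
clock: 23.8
position: [591.9, 94.7, 108.3]
ee_rot: [-0.259, 0.966, -0.003, -0.005]
contact_force: [-4.7, -16.5, 6.6]
gripper_width: 9.6
```

```bash
python3 st.py; python3 w7.py w10
python3 - <<'E'
from fit import *
pa=arm.get_image("side");pb=arm.get_image("scene")
out=[]
for p,(r,c) in((pa,(200,280)),(pb,(200,270))):
    im=cv2.resize(p["img"],None,fx=3.3,fy=3.3,interpolation=2)[int(r*3.3):int(r*3.3)+330,int(c*3.3):int(c*3.3)+396].copy();raw=im.copy()
    q=frame(578.5,44.8,.524)([[35,35,12]])[0]
    for P in M["tee"]: cv2.polylines(im,[cv2.convexHull(np.round(proj(p,frame(q[0],q[1],.524,12)(P))*3.3-[int(c*3.3),int(r*3.3)]).astype(np.int32))],True,(255,0,0),1)
    out.append(np.hstack([raw,im]))
save(cv2.resize(np.vstack(out),None,fx=.9,fy=.9),"s10")
im=pa["img"]; save(cv2.resize(im[280:440,340:520],None,fx=3,fy=3),"s10mat")
print([(d["conf"],np.round(d["box"])) for d in arm.outline_of("tin",pa)[:2]])
E
python3 st.py
```

```text
23.8 seat 1.61 1.52 108.33 yawerr -0.0002 Fjig -12.3 -12.0 6.6 M [-4.89  1.19  0.1 ] tilt [ 0.0114 -0.0023]
23.8 [591.9  94.7 108.3] yaw -2.6178 [ -4.7 -16.5   6.6] 9.552161069115508
tee in seat frame 1.6090663530510412 1.5151409695021485 yaw err -0.00020458523892674663 z 0.43218303212110243
[(0.92, array([429., 358.,  30.,  32.]))]
24.0 seat 1.62 1.52 108.37 yawerr -0.0002 Fjig -13.1 -12.5 5.3 M [-4.97  1.21  0.15] tilt [ 0.0114 -0.0023]
```

View pics/s10.png

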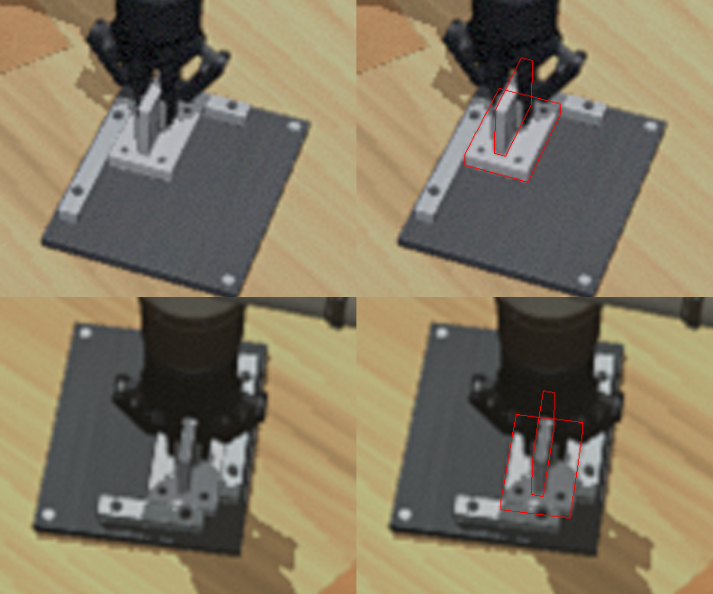

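View pics/w10.png

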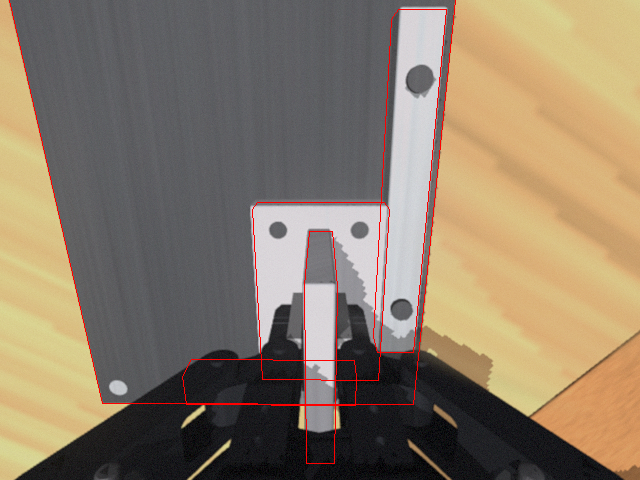

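View pics/s10mat.png

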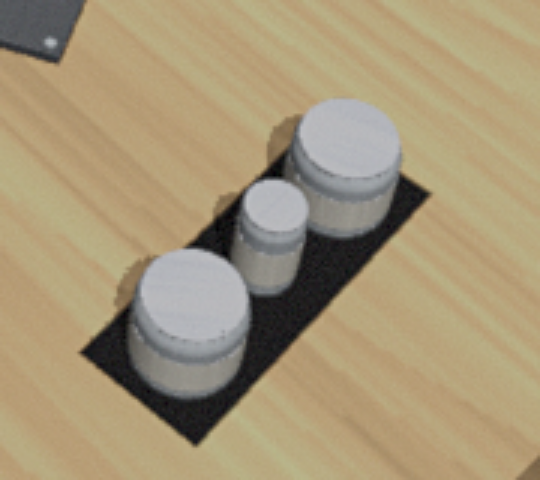

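The tee outline lands on the seat in both crops, touching both stops. Loads are steady at about 13 N on each axis, and the tin stands midway between the untouched cans. Handing in.

```bash
python3 -c "
from bench import arm
print(arm.job_done())"; python3 st.py
```

```text
the job is handed in; nothing more can be done
None
the job is handed in; nothing more can be done
```

The job is handed in at about 24 s on the robot's clock. The tin stands on the mat, let go. The tee is still held by its web and pressed into the jig corner. No verdict is reported, so what follows are my own last checks.

- **Tin:** in the side camera it stands upright on the outline I predicted for the midpoint between the cans. The cans look unmoved. The angle bracket was never approached closely, but I did not re-measure it at the end.
- **Tee position:** the outline drawn at the seat matches both outside cameras, and the yaw error is about 0. From the gripper pose, the tee reads about 1.6 mm past the seat in x and 1.5 mm in y. That is about the calibration error plus flex in the arm, and within the 3 mm limit. The tool is tilted about 0.011 rad.
- **Pressing force:** the wrist reads about 13 N towards each stop, steady between the last two readings. I did not measure the force on each stop directly. Allowing for friction, I estimate at least 4 to 5 N on each.
- **What went wrong:** on the first push towards the short stop, the tee stuck by friction about 6 mm short. I eased the down and sideways force, slid it home, then pressed both ways again.

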